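# Show the marked clay pot's foot to the inspection camera

## Task

One of the three clay pots on the sorting board has the yellow tally in front of it: it still has to be checked for cracks underneath. Lift that pot off the board and hold it in the air with its foot facing the inspection camera, the foot centred and square to the lens, 150 mm in front of it, and finish while still holding it there, motionless. Leave the two pots by the green tallies and the clay lamp where they stand, and do not touch the camera.

Things in the scene. Friction and masses are not known exactly. Their poses are not given: they have to be found in the camera images.
- board: pale wooden sorting board, fixed, 210 mm (its x) by 420 mm (its y), 15 mm thick. Origin: centre of its underside, on the table; z up. Three places in a row along its y, at y = -130, 0 and +130 mm; in each a pot stands about 15 mm to the +x side of the board's middle line, with a tally on the -x (robot) side.
- tally_yellow: yellow wooden tally, fixed to the board, 24 x 50 x 10 mm. It marks the pot still to be inspected: that pot is the one nearest to it, about 95 mm from it along the board's +x; every other pot is more than 120 mm away. Origin: centre of its underside, on top of the board.
- tally_green_a: green wooden tally, same size and mounting as the yellow one: the pot next to it has already passed.
- tally_green_b: second green tally, same as the first.
- pot_red: terracotta-red fired-clay cup, straight with a slightly wider rim, open at the top, 72 mm tall, 130 g; its wall is 54 mm across between 20 and 50 mm above the foot and nowhere wider than 58 mm, round about its z axis. Starts standing upright on the sorting board in one of its three places. Origin: centre of the underside of its foot; z points from foot to mouth.
- pot_ochre: orange-ochre fired-clay cup, rounded with a narrower neck (48 mm at 60 mm height), open at the top, 72 mm tall, 130 g; its wall is 56 mm across between 20 and 50 mm above the foot and nowhere wider than 58 mm, round about its z axis. Starts standing upright on the sorting board in one of its three places. Origin: centre of the underside of its foot; z points from foot to mouth.
- pot_brown: dark brown fired-clay cup, straight with one red line round it near the foot, open at the top, 72 mm tall, 130 g; its wall is 52 mm across between 20 and 50 mm above the foot and nowhere wider than 58 mm, round about its z axis. Starts standing upright on the sorting board in one of its three places. Origin: centre of the underside of its foot; z points from foot to mouth.
- camera: white inspection camera with a black lens barrel on a post and a dark round foot of 100 mm diameter, fixed to the table, 110 mm tall. Origin: centre of the foot's underside; z up. It looks towards its own -x and 50 degrees above level: the viewing direction in its own axes is (-0.643, 0, 0.766).
- lens (a point): centre of the camera's round glass front (30 mm across), at (-30, 0, 100) mm in the camera's axes; in front of a black barrel 38 mm across; the point's axes are the camera's.
- view (a point): point in the air on the viewing direction, 150 mm in front of the lens: where the centre of the pot's foot belongs. Its z axis is the viewing direction, pointing away from the lens (up and, mostly, towards the robot); a pot shown rightly has its own z along it, foot towards the lens, leaning 40 degrees from upright.
- lamp: shallow round terracotta lamp dish, loose, 84 mm across and 24 mm high, 90 g, standing on the table to the right of the board and nearer the robot than the camera; a bystander. Origin: centre of its underside.
- pot_red_foot (a point): centre of the underside of pot_red (same point as pot_red).
- pot_red_rim (a point): centre of the mouth of pot_red, 72 mm from the foot along its z.
- pot_ochre_foot (a point): centre of the underside of pot_ochre (same point as pot_ochre).
- pot_ochre_rim (a point): centre of the mouth of pot_ochre, 72 mm from the foot along its z.
- pot_brown_foot (a point): centre of the underside of pot_brown (same point as pot_brown).
- pot_brown_rim (a point): centre of the mouth of pot_brown, 72 mm from the foot along its z.

How it is judged:
By the outcome, as a careful person would: the job done as asked, in the order asked, and still so for the second after the job is handed in, while the arm keeps its last pose, push and grip.
It also fails if it takes over 32 s, if anything falls off the work surface, if the arm or the gripper's body presses on something with over 40 N, if the wrist force passes 120 N, or if a joint passes its speed limit or range.

## Robot

A 6-joint arm with a two-finger parallel gripper is mounted at the origin on the work surface. World frame = base frame: x ahead of the robot, y to its left, z up, the work surface at z = 0. Lengths are in m, angles in degrees, forces in N, time in s.
With the tool pointing down it reaches from about 0.3 to 0.75 m from the base axis. Payload 8.5 kg.
Tool frame: the origin (TCP) lies between the finger pads; the fingertips stand env.finger_overhang ahead of it and the grasp point (between the pads) lies 2 mm behind it (env.finger_overhang is the distance from the TCP to the fingertips, in m); z points along the fingers, y is the line along which they close (so a half turn about z gives the same grasp; the last joint's range is limited). The gripper opens to 85 mm and grips with 20 to 120 N. Pads are 22 mm wide; open, the fingers measure 114 mm over their backs; the gripper's body (76 mm by 85 mm) begins 54 mm behind the grasp point. The pads swing forward as they close: fully open they stand 13 mm farther back than shut.
Start: joints at [-85.904, 21.807, 74.336, -0, 83.858, -12.336], TCP at [0.156, -0.528, 0.248] pointing down, gripper open.
Joint ranges: [-178.18, 178.18], [-50.72, 133.34], [12.68, 142.11], [-81.47, 261.47], [9.98, 163.14], [-165.26, 165.26]. Speed limits (degrees/s): [136.94, 136.94, 180, 180, 180, 180].

## Interface

Orientations are given as a 3x3 rotation matrix whose columns are the frame's x, y, z axes.
In Python, from rig import env gives the robot as it stands. The module is installed in compiled form; this text tells all that it offers.
- The arm moves only by the tool jog_arm, never from a script. Its arguments are lists of equal length, an entry for each row: "hand": the finger opening in m, from 0 to 0.0854; "travel": the shift along the world's x, y, z in m, a list of three; "yaw": the turn about the world's z in rad. A call has exactly 5 rows; each row shifts and turns the commanded pose from where the row before left it; what a row does not reach is not made up. A row lasts 1/8 s, in which the tool goes at most 62.5 mm and 10.7 degrees, less where a joint would pass 70% of its speed; a pose out of reach is approached as far as the arm can. A call is refused whole if a number of a shift passes 0.0625 or a number of a turn 0.188, either way. A call with a gripper value outside its range is refused whole. The fingers move at their own pace and stop on an object; "grip_force" is the grip in N (left out, the last holds). Time passes only in rows, so rows that do not move let the fingers close, or fill a call up. It gives the time, the measured TCP pose, the force, the opening and the grip force at its end, in the units of the state.
- env.observe(): the state, without advancing time (a new reading comes with each control period).
- env.get_image(name): name is "scene" or "top" or "wrist"; returns the picture (400x640x3 uint8, red, green, blue); there is no depth.
- env.calibration(name): a dict with "fx", "fy", "cx", "cy" (pixels), "position" and "rotation" of the camera in the world; the wrist camera has in their place "hand_eye" (4x4, takes a point from camera to tool coordinates, whose origin is the TCP and whose axes are the flange's). Camera axes: x right, y down, z forward; pixel columns grow to the right and rows downward; lengths in m; the calibration is good to about 2 mm. A picture is of the moment at which its call begins: read the wrist's pose just before it. calibration takes no time and is no camera call.
- env.close_job(): hands the job in; it is judged then, once.
The state is a dict: "time_s": time; "q": joint angles; "qvel": joint speeds; "joint_efforts": joint torques, N m; "position": TCP position; "tool_rot": TCP orientation; "ft_force": force on the tool from outside, world axes, zero at the start; "wrist_torque": the same for the moment, N m; "grip_width": finger opening in m; "gripper_force": force on a finger pad.
Only numpy, scipy, OpenCV 4.12 (cv2) and the standard library are available. Lean on these libraries where they do the work, as an engineer would, in place of code of your own. Each camera call takes 0.05 s, during which the arm holds its last target. There are 200 camera calls.

## Working session

There is one attempt and no reset: what is moved stays moved. The work goes in short steps, Python scripts to look and compute and a tool call to move; the robot and the scene stay as the last step left them, time stands still between calls to the robot, and variables do not carry over. Pictures are saved under pics/ and viewed, at most 10 in all, crops included, and the job is handed in when it is done.

Besides the shell and the picture viewer there is one more tool, called after "Call:" as name(argument=value, ...) on one line, values as JSON. jog_arm: Moves the arm, as the interface text tells. Its arguments: {"type":"object","properties":{"hand":{"type":"array"},"travel":{"type":"array"},"yaw":{"type":"array"},"grip_force":{"type":"number"}},"required":["hand","travel","yaw"]}

```bash
mkdir -p pics; cat > h.py <<'E'
import numpy as np,cv2
from rig import env
def ray(name,uv,s=None):
    c=env.calibration(name)
    if 'position' in c: R=np.array(c['rotation']);p=np.array(c['position'])
    else:
        s=s or env.observe();H=np.array(c['hand_eye']);T=np.eye(4);T[:3,:3]=s['tool_rot'];T[:3,3]=s['position'];M=T@H;R=M[:3,:3];p=M[:3,3]
    d=R@np.array([(uv[0]-c['cx'])/c['fx'],(uv[1]-c['cy'])/c['fy'],1]);return p,d/np.linalg.norm(d)
def atz(name,uv,z,s=None):
    p,d=ray(name,uv,s);return p+d*(z-p[2])/d[2]
def proj(name,X,s=None):
    c=env.calibration(name)
    if 'position' in c: R=np.array(c['rotation']);p=np.array(c['position'])
    else:
        s=s or env.observe();H=np.array(c['hand_eye']);T=np.eye(4);T[:3,:3]=s['tool_rot'];T[:3,3]=s['position'];M=T@H;R=M[:3,:3];p=M[:3,3]
    q=R.T@(np.array(X)-p);return np.array([c['fx']*q[0]/q[2]+c['cx'],c['fy']*q[1]/q[2]+c['cy']])
def snap(name,f,crop=None,k=1):
    im=env.get_image(name)[:,:,::-1]
    cv2.imwrite('raw_'+f+'.png',im)
    if crop: im=im[crop[1]:crop[3],crop[0]:crop[2]]
    cv2.imwrite('pics/'+f+'.png',cv2.resize(im,None,fx=k,fy=k,interpolation=cv2.INTER_CUBIC))
E
python3 - <<'E'
from h import *
np.set_printoptions(precision=4,suppress=True)
print(env.finger_overhang);print(env.observe())
for n in('scene','top','wrist'):print(n,env.calibration(n))
snap('top','top1');snap('scene','scene1')
E
```

```text
0.017
{'time_s': 0.0, 'q': array([-85.9036,  21.8411,  74.385 ,  -0.0005,  83.8555, -12.3365]), 'qvel': array([ 0.0601, -0.0062,  0.0457,  0.005 ,  0.0432,  0.008 ]), 'joint_efforts': array([ -0.0009, -44.8461, -23.1279,  -0.0002,   0.0048,  -0.    ]), 'position': array([ 0.1556, -0.5273,  0.2477]), 'tool_rot': array([[ 0.9592,  0.2829, -0.0001],
       [ 0.2829, -0.9592,  0.0014],
       [ 0.0003, -0.0014, -1.    ]]), 'ft_force': array([-0.1646, -0.3154,  0.867 ]), 'wrist_torque': array([0.0082, 0.0066, 0.0249]), 'gripper_force': 0.0, 'grip_width': 0.08558939108463698}
scene {'fx': 412.3965833542899, 'fy': 412.3965833542899, 'cx': 318.4042565552807, 'cy': 202.79265693207878, 'position': array([1.181 , 0.3396, 0.6927]), 'rotation': array([[-0.4761,  0.5411, -0.6932],
       [ 0.8793,  0.3037, -0.3669],
       [ 0.012 , -0.7842, -0.6204]])}
top {'fx': 445.50977292299945, 'fy': 445.50977292299945, 'cx': 326.8894719733498, 'cy': 193.87884471817097, 'position': array([ 0.5025, -0.003 ,  1.0506]), 'rotation': array([[-0.0074, -0.9985,  0.0533],
       [-0.9996,  0.0088,  0.0264],
       [-0.0269, -0.0531, -0.9982]])}
wrist {'fx': 330.58451591116824, 'fy': 330.58451591116824, 'cx': 312.9054459975574, 'cy': 203.19666392003745, 'hand_eye': array([[-0.0005, -0.9604, -0.2788,  0.0702],
       [ 1.    , -0.0005,  0.0001, -0.0002],
       [-0.0002, -0.2788,  0.9604, -0.1251],
       [ 0.    ,  0.    ,  0.    ,  1.    ]])}
```

View pics/top1.png

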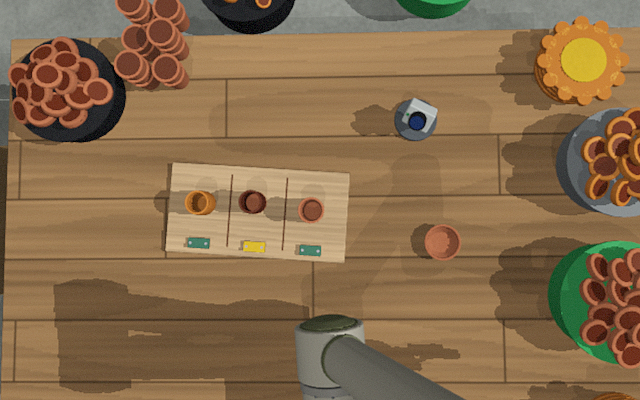

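View pics/scene1.png

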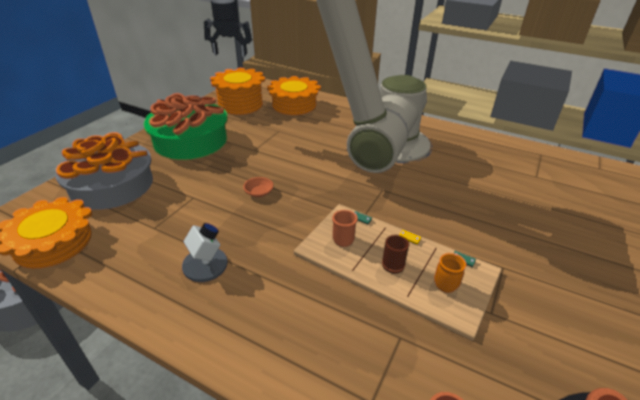

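```bash
python3 - <<'E'
import cv2
im=cv2.imread('raw_top1.png')
b=cv2.resize(im[155:270,160:355],None,fx=4,fy=4,interpolation=cv2.INTER_CUBIC)
cv2.imwrite('pics/cropb.png',b)
c=im[90:150,380:460];s=cv2.imread('raw_scene1.png')[210:290,170:250]
cv2.imwrite('pics/cropc.png',cv2.hconcat([cv2.resize(c,(533,400),interpolation=cv2.INTER_CUBIC)[:, :400],cv2.resize(s,(400,400),interpolation=cv2.INTER_CUBIC)]))
E
```

```text
(no output)
```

View pics/cropb.png

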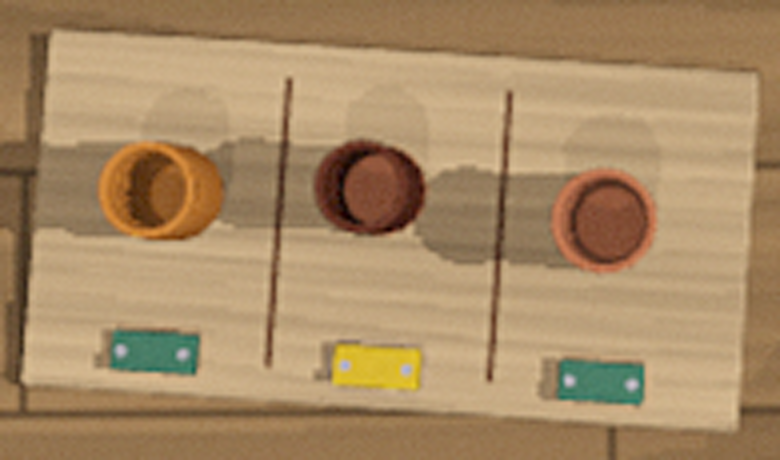

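View pics/cropc.png

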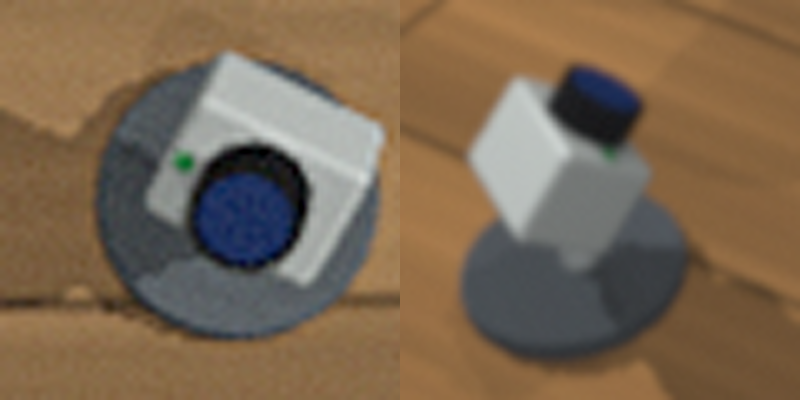

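```bash
python3 - <<'E'
from h import *
np.set_printoptions(precision=4,suppress=True)
B=[atz('top',p,.015)for p in[(172.5,163),(349.25,173),(344.5,262.5),(166.25,251.25)]]
print(B,np.mean(B,0)); 
print([np.linalg.norm(B[i]-B[i-1]) for i in range(4)])
e=B[0]-B[1];print('board yaw(y axis)',np.degrees(np.arctan2(-e[0],e[1])), )
e=B[3]-B[2];print(np.degrees(np.arctan2(-e[0],e[1])))
print('brown',atz('top',(251.75,201.75),.087),'tally',atz('top',(254.3,246.8),.025))
print('foot',atz('top',(415.55,120),.004),atz('scene',(204.8,265.4),.004))
def tri(a,b):
    p,d=ray('top',a);q,e=ray('scene',b);s=np.linalg.lstsq(np.c_[d,-e],q-p,rcond=None)[0]
    return p+s[0]*d,q+s[1]*e
print('lens',tri((416.45,123),(211.4,228)),atz('top',(416.45,123),.1))
a,b=[atz('top',(380+u/6.667,90+v/6.667),.1) for u,v in((228,52),(383,130))]
print('box y',a-b,np.degrees(np.arctan2(-(a-b)[0],(a-b)[1])))
a,b=[atz('top',(380+u/6.667,90+v/6.667),.1) for u,v in((203,100),(365,180))]
print('box y',a-b,np.degrees(np.arctan2(-(a-b)[0],(a-b)[1])))
E
```

```text
[array([0.634 , 0.3882, 0.015 ]), array([ 0.6062, -0.0281,  0.015 ]), array([ 0.399 , -0.0151,  0.015 ]), array([0.427 , 0.4007, 0.015 ])] [0.5166 0.1864 0.015 ]
[np.float64(0.20739875673952532), np.float64(0.41728262614992506), np.float64(0.207601472688981), np.float64(0.4166785949572657)]
board yaw(y axis) -3.829897340924013
-3.8582307028121234
brown [0.5383 0.1861 0.087 ] tally [0.4368 0.1922 0.025 ]
foot [ 0.7313 -0.186   0.004 ] [ 0.736  -0.1825  0.004 ]
lens (array([ 0.7045, -0.1716,  0.0967]), array([ 0.7048, -0.172 ,  0.0969])) [ 0.7038 -0.1711  0.1   ]
box y [0.0261 0.0492 0.    ] -28.002458905909197
box y [0.0268 0.0514 0.    ] -27.514728944965498
```

Call:
jog_arm(hand=[0.085,0.085,0.085,0.085,0.085], travel=[[0.055,0.036,0.014],[0.055,0.036,0.014],[0.055,0.036,0.014],[0.055,0.036,0.014],[0.055,0.036,0.014]], yaw=[-0.044,-0.044,-0.044,-0.044,-0.044])

```text
time_s: 0.72
position: [0.4127, -0.3587, 0.3136]
tool_rot: [[0.998, 0.065, -0.0], [0.065, -0.998, 0.0], [-0.0, -0.0, -1.0]]
ft_force: [-0.1, -1.0, 0.2]
grip_width: 0.0851
gripper_force: 0.0
```

Call:
jog_arm(hand=[0.085,0.085,0.085,0.085,0.085], travel=[[0.055,0.036,0.014],[0.055,0.036,0.014],[0.055,0.036,0.014],[0,0,0],[0,0,0]], yaw=[-0.044,-0.044,-0.044,0,0])

```text
time_s: 1.35
position: [0.5644, -0.2598, 0.3518]
tool_rot: [[0.998, -0.065, -0.001], [-0.065, -0.998, 0.001], [-0.001, -0.0, -1.0]]
ft_force: [-0.0, -0.5, -0.3]
grip_width: 0.0852
gripper_force: 0.0
```

```bash
python3 - <<'E'
from h import *
import pickle
s=env.observe();pickle.dump(s,open('s1.pkl','wb'));snap('wrist','w1');print(s['position'],s['tool_rot'],s['qvel'],s['time_s'],s['q'])
E
```

```text
[ 0.56443065 -0.25984589  0.35176264] [[ 9.97897576e-01 -6.47966521e-02 -1.34963877e-03]
 [-6.47959572e-02 -9.97898381e-01  5.52439276e-04]
 [-1.38259856e-03 -4.63826679e-04 -9.99998937e-01]] [-1.64613887 -0.64665214  0.70443675  0.01259606  0.00548919  0.00798742] 1.35 [-3.56123803e+01  2.71685278e+01  4.89261600e+01 -1.98852558e-02
  1.03986609e+02  5.80979868e+01]
```

View pics/w1.png

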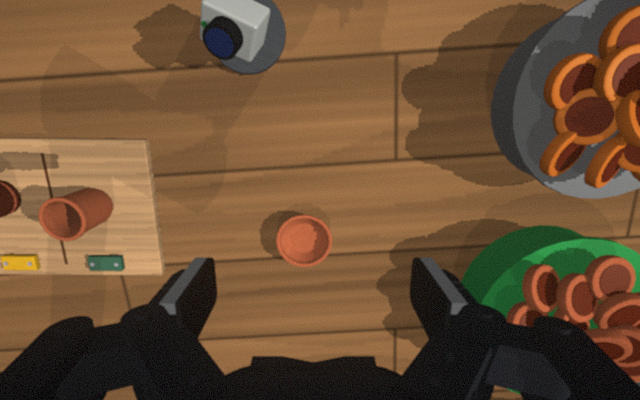

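Call:
jog_arm(hand=[0.085,0.085,0.085,0.085,0.085], travel=[[0.04,0.03,0],[0.04,0.03,0],[0.03,0.02,0],[0,0,0],[0,0,0]], yaw=[0,0,0,0,0])

```text
time_s: 2.02
position: [0.6739, -0.1811, 0.3525]
tool_rot: [[0.998, -0.067, -0.001], [-0.067, -0.998, -0.0], [-0.001, 0.0, -1.0]]
ft_force: [-0.8, -0.5, 0.4]
grip_width: 0.0849
gripper_force: 0.0
```

```bash
python3 - <<'E'
from h import *
import pickle
s=env.observe();pickle.dump(s,open('s2.pkl','wb'));
u=proj('wrist',[.704,-.171,.1],s);x,y=[int(v) for v in u];x=min(max(x,80),560);y=min(max(y,60),340);print(u,x-80,y-60)
snap('wrist','w2',(x-80,y-60,x+80,y+60),5);print(s['position'],s['qvel'][:3])
E
```

```text
[302.12320906 144.6711474 ] 222 84
[ 0.67387134 -0.18109265  0.35247303] [-0.36963228 -0.78694493  0.18266539]
```

View pics/w2.png

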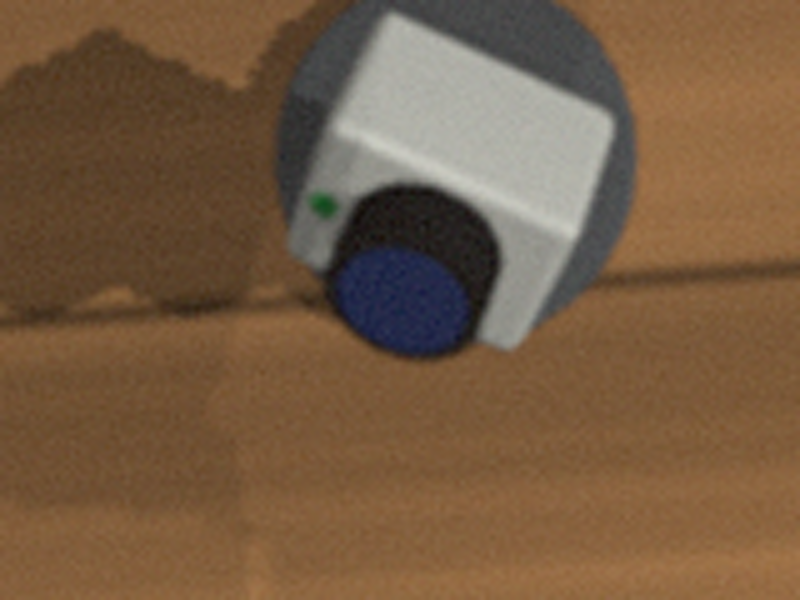

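```bash
python3 - <<'E'
from h import *
import pickle
s=pickle.load(open('s2.pkl','rb'))
f=lambda u,v,z:atz('wrist',(222+u/5,84+v/5),z,s)
for a,b in(((340,122),(573,237)),((392,12),(613,112)),((292,245),(515,350))):
    for z in(.07,.11):
        d=f(*a,z)-f(*b,z);print(np.linalg.norm(d),np.degrees(np.arctan2(-d[0],d[1])))
print('lens',f(402,300,.0985),'foot',f(456,152,.004))
E
```

```text
0.061816664227207385 -29.449966738317304
0.05574903954428762 -29.449966738317283
0.05664940688150099 -27.09352628206273
0.051088975179725736 -27.093526282062758
0.059820208663642654 -28.93361658764278
0.05394854639971264 -28.933616587642845
lens [ 0.70457214 -0.17131274  0.0985    ] foot [ 0.73417779 -0.18571552  0.004     ]
```

Call:
jog_arm(hand=[0.085,0.085,0.085,0.085,0.085], travel=[[-0.02,0.052,-0.018],[-0.02,0.052,-0.018],[-0.02,0.052,-0.018],[-0.02,0.052,-0.018],[-0.02,0.052,-0.018]], yaw=[0,0,0,0,0])

```text
time_s: 2.7
position: [0.5732, 0.0805, 0.2626]
tool_rot: [[0.998, -0.067, 0.001], [-0.067, -0.998, -0.0], [0.001, 0.0, -1.0]]
ft_force: [1.6, 0.4, 0.3]
grip_width: 0.0847
gripper_force: 0.0
```

Call:
jog_arm(hand=[0.085,0.085,0.085,0.085,0.085], travel=[[-0.02,0.052,-0.018],[-0.02,0.052,-0.018],[0,0,0],[0,0,0],[0,0,0]], yaw=[0,0,0,0,0])

```text
time_s: 3.32
position: [0.5354, 0.1828, 0.2271]
tool_rot: [[0.998, -0.067, 0.001], [-0.067, -0.998, -0.0], [0.001, -0.0, -1.0]]
ft_force: [0.3, -0.5, 0.3]
grip_width: 0.0851
gripper_force: 0.0
```

```bash
python3 - <<'E'
from h import *
import pickle
s=env.observe();pickle.dump(s,open('s3.pkl','wb'));
snap('wrist','w3');print(s['position'],s['tool_rot'],s['qvel'][:3])
E
```

```text
[0.53539758 0.1828     0.22707687] [[ 9.97725115e-01 -6.74013969e-02  1.28319425e-03]
 [-6.74013963e-02 -9.97725939e-01 -4.37614475e-05]
 [ 1.28322577e-03 -4.28271892e-05 -9.99999176e-01]] [0.1402468  0.27300749 0.03428193]
```

View pics/w3.png

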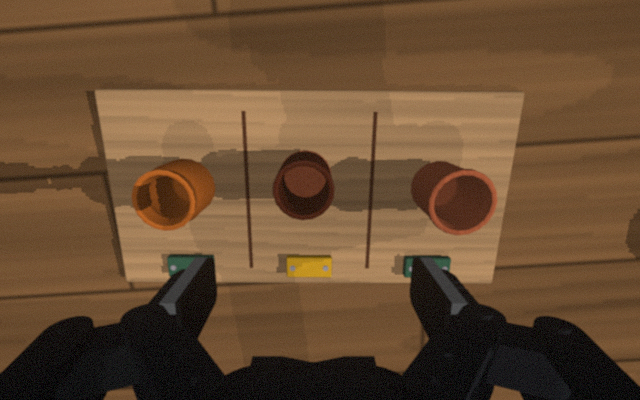

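```bash
python3 - <<'E'
from h import *
import pickle
s=pickle.load(open('s3.pkl','rb'))
f=lambda u,v,z:atz('wrist',(u,v),z,s)
print('rim',f(304,189,.087),f(274,189,.087)-f(334,189,.087),'edge',f(97,91,.015),f(522,95,.015),f(304,92.5,.015),'tally',f(309,266,.025))
E
```

```text
rim [0.54145007 0.1897318  0.087     ] [0.00336472 0.04937988 0.        ] edge [0.63488875 0.38522067 0.015     ] [ 0.60327223 -0.02522508  0.015     ] [0.61992885 0.18564608 0.015     ] tally [0.44011374 0.19351268 0.025     ]
```

Call:
jog_arm(hand=[0.085,0.085,0.085,0.085,0.085], travel=[[0.004,0.005,0],[0,0,-0.05],[0,0,-0.05],[0,0,-0.05],[0,0,-0.03]], yaw=[0,0,0,0,0], grip_force=30)

```text
time_s: 4.0
position: [0.5384, 0.189, 0.0441]
tool_rot: [[0.998, -0.066, -0.002], [-0.066, -0.998, -0.0], [-0.002, 0.0, -1.0]]
ft_force: [-0.8, 0.3, 1.3]
grip_width: 0.0852
gripper_force: 0.0
```

Call:
jog_arm(hand=[0.085,0.04,0.04,0.04,0.04], travel=[[0,0,0],[0,0,0],[0,0,0],[0,0,0],[0,0,0]], yaw=[0,0,0,0,0], grip_force=30)

```text
time_s: 4.62
position: [0.5397, 0.1894, 0.0483]
tool_rot: [[0.998, -0.065, 0.003], [-0.065, -0.998, 0.0], [0.003, -0.001, -1.0]]
ft_force: [-0.3, 0.2, 6.3]
grip_width: 0.0519
gripper_force: 31.2
```

Call:
jog_arm(hand=[0.04,0.04,0.04,0.04,0.04], travel=[[0,0,0.02],[0,0,0.03],[0.03,-0.002,0],[0.045,-0.003,0],[0.045,-0.003,0]], yaw=[0,0,0,0,0])

```text
time_s: 5.25
position: [0.6601, 0.1813, 0.0976]
tool_rot: [[0.998, -0.065, 0.001], [-0.065, -0.998, 0.0], [0.001, -0.0, -1.0]]
ft_force: [0.9, -0.5, -1.5]
grip_width: 0.0521
gripper_force: 31.9
```

Call:
jog_arm(hand=[0.04,0.04,0.04,0.04,0.04], travel=[[0,0,0],[0,0,0],[0,0,0],[0,0,0],[0,0,0]], yaw=[0,0,0,0,0])

```text
time_s: 5.88
position: [0.6585, 0.1814, 0.0967]
tool_rot: [[0.998, -0.065, 0.0], [-0.065, -0.998, 0.0], [0.0, -0.0, -1.0]]
ft_force: [0.7, -0.7, -0.9]
grip_width: 0.0521
gripper_force: 31.9
```

```bash
python3 - <<'E'
from h import *
import pickle
s=env.observe();pickle.dump(s,open('s4.pkl','wb'));
P=s['position'];print(P,s['tool_rot'],s['qvel'][:3],s['ft_force'],s['grip_width'])
cs=[]
for n in('scene','wrist'):
    im=env.get_image(n)[:,:,::-1];cv2.imwrite('raw_'+n+'4.png',im)
    x,y=proj(n,P,s).astype(int);print(n,x,y)
    w,h,k=(60,50,6.6) if n=='scene' else (100,83,4)
    x=min(max(x,w),640-w);y=min(max(y,h),400-h);print(x-w,y-h)
    cs.append(cv2.resize(im[y-h:y+h,x-w:x+w],(400,333),interpolation=cv2.INTER_CUBIC))
cv2.imwrite('pics/p4.png',cv2.hconcat(cs))
E
```

```text
[0.65849872 0.18141486 0.09670216] [[ 9.97885044e-01 -6.50033449e-02  6.40627397e-05]
 [-6.50033463e-02 -9.97885046e-01  2.02671643e-05]
 [ 6.26098165e-05 -2.43885925e-05 -9.99999998e-01]] [-0.10049816  0.15656226 -0.25929544] [ 0.74884521 -0.65939136 -0.87145631] 0.05209232531873361
scene 371 274
311 224
wrist 312 280
212 197
```

View pics/p4.png

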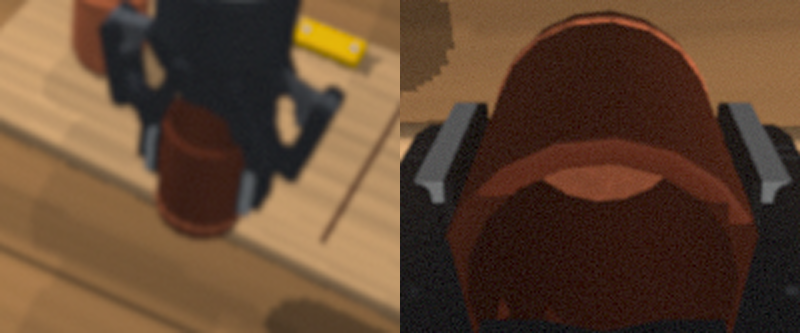

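Call:
jog_arm(hand=[0.04,0.04,0.04,0.04,0.04], travel=[[0,0,-0.03],[0,0,-0.024],[0,0,0],[-0.01,0.0007,0],[-0.004,0.0003,0]], yaw=[0,0,0,0,0])

```text
time_s: 6.6
position: [0.6462, 0.1823, 0.0443]
tool_rot: [[0.998, -0.065, 0.007], [-0.065, -0.998, 0.0], [0.007, -0.001, -1.0]]
ft_force: [8.6, -0.9, -3.1]
grip_width: 0.0525
gripper_force: 32.5
```

Call:
jog_arm(hand=[0.04,0.04,0.04,0.04,0.04], travel=[[-0.004,0.0003,0],[-0.004,0.0003,0.002],[-0.004,0.0003,0.002],[-0.003,0.0002,0],[0,0,0]], yaw=[0,0,0,0,0])

```text
time_s: 7.22
position: [0.6328, 0.1832, 0.0495]
tool_rot: [[0.998, -0.065, 0.011], [-0.065, -0.998, 0.0], [0.011, -0.001, -1.0]]
ft_force: [9.0, -1.5, 0.7]
grip_width: 0.0522
gripper_force: 33.0
```

```bash
cat > tilt.py <<'E'
from h import *
import pickle,sys
s=env.observe();tag=sys.argv[1]
P=s['position'];R=np.array(s['tool_rot']);print(P,s['qvel'][:3],s['ft_force'],s['grip_width'])
cs=[]
for n in('scene','wrist'):
    im=env.get_image(n)[:,:,::-1];cv2.imwrite('raw_'+n+tag+'.png',im)
    x,y=proj(n,P,s).astype(int)
    w,h=(60,50) if n=='scene' else (100,83)
    x=min(max(x,w),640-w);y=min(max(y,h),400-h);print(n,x-w,y-h)
    cs.append(cv2.resize(im[y-h:y+h,x-w:x+w],(400,333),interpolation=cv2.INTER_CUBIC))
cv2.imwrite('pics/p'+tag+'.png',cv2.hconcat(cs))
pickle.dump(s,open('s'+tag+'.pkl','wb'))
# predicted wrist rows (x=mid) of pot landmarks for tilts; axis 2mm behind TCP, foot 35 below
for t in range(0,61,5):
    a=np.radians(t);X=np.cos(a)*R[:,0]+np.array([0,0,np.sin(a)]);Z=-np.sin(a)*R[:,0]+np.array([0,0,np.cos(a)])
    o=P+[0,0,.002]-.035*Z
    pts=dict(footfront=o+.026*X,footback=o-.026*X,rimfront=o+.027*X+.072*Z,rimback=o-.027*X+.072*Z)
    print(t,{k:np.round(proj('wrist',v,s)[1],1) for k,v in pts.items()})
E
python3 tilt.py 5
```

```text
[0.63277916 0.18317328 0.04946893] [ 0.00717639  0.00042627 -0.22148856] [ 9.02176418 -1.48372397  0.66699551] 0.05220181035216208
scene 315 231
wrist 212 197
0 {'footfront': np.float64(200.5), 'footback': np.float64(293.1), 'rimfront': np.float64(262.7), 'rimback': np.float64(411.0)}
5 {'footfront': np.float64(196.0), 'footback': np.float64(285.9), 'rimfront': np.float64(276.9), 'rimback': np.float64(411.7)}
10 {'footfront': np.float64(191.8), 'footback': np.float64(278.8), 'rimfront': np.float64(291.5), 'rimback': np.float64(411.3)}
15 {'footfront': np.float64(188.1), 'footback': np.float64(271.7), 'rimfront': np.float64(306.2), 'rimback': np.float64(409.8)}
20 {'footfront': np.float64(184.8), 'footback': np.float64(264.7), 'rimfront': np.float64(320.7), 'rimback': np.float64(407.3)}
25 {'footfront': np.float64(182.1), 'footback': np.float64(257.9), 'rimfront': np.float64(334.8), 'rimback': np.float64(403.9)}
30 {'footfront': np.float64(180.0), 'footback': np.float64(251.1), 'rimfront': np.float64(348.2), 'rimback': np.float64(399.8)}
35 {'footfront': np.float64(178.6), 'footback': np.float64(244.5), 'rimfront': np.float64(360.6), 'rimback': np.float64(395.0)}
40 {'footfront': np.float64(177.8), 'footback': np.float64(238.1), 'rimfront': np.float64(371.9), 'rimback': np.float64(389.6)}
45 {'footfront': np.float64(177.9), 'footback': np.float64(231.8), 'rimfront': np.float64(381.9), 'rimback': np.float64(383.7)}
50 {'footfront': np.float64(178.8), 'footback': np.float64(225.7), 'rimfront': np.float64(390.5), 'rimback': np.float64(377.5)}
55 {'footfront': np.float64(180.6), 'footback': np.float64(219.8), 'rimfront': np.float64(397.7), 'rimback': np.float64(370.9)}
60 {'footfront': np.float64(183.5), 'footback': np.float64(214.1), 'rimfront': np.float64(403.3), 'rimback': np.float64(364.0)}
```

View pics/p5.png

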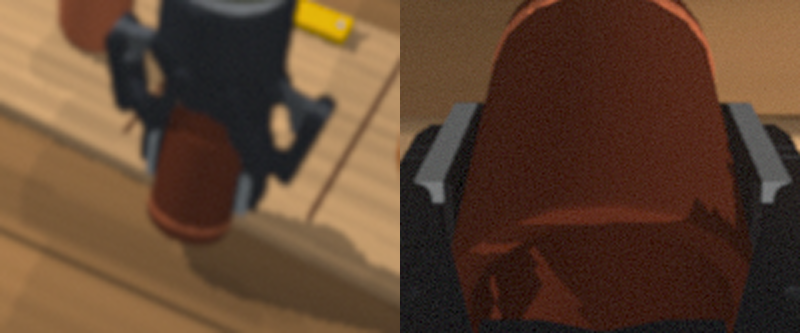

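```bash
cat > fit.py <<'E'
from h import *
import pickle,sys
from scipy.optimize import minimize
C={n:env.calibration(n) for n in('scene','top','wrist')}
ph=np.linspace(0,2*np.pi,49)[:-1]
def pose(s,t,dz,dx):
    R=np.array(s['tool_rot']);a=np.radians(t);h=R[:,0]*[1,1,0];h/=np.linalg.norm(h);Y=np.cross([0,0,1],h)
    X=np.cos(a)*h+np.array([0,0,np.sin(a)]);Z=-np.sin(a)*h+np.array([0,0,np.cos(a)])
    return s['position']+np.array([0,0,.002])+dx*X+(dz-.035)*Z,X,Y,Z
def pts(s,p):
    o,X,Y,Z=pose(s,*p)
    return np.vstack([o+r*np.outer(np.cos(ph),X)+r*np.outer(np.sin(ph),Y)+z*Z for r,z in((.0255,0),(.026,.02),(.026,.05),(.0262,.072))])
def prj(n,X,s):
    c=C[n]
    if n=='wrist':
        T=np.eye(4);T[:3,:3]=s['tool_rot'];T[:3,3]=s['position'];M=T@np.array(c['hand_eye']);R,p=M[:3,:3],M[:3,3]
    else:R,p=np.array(c['rotation']),np.array(c['position'])
    q=(X-p)@R;return np.c_[c['fx']*q[:,0]/q[:,2]+c['cx'],c['fy']*q[:,1]/q[:,2]+c['cy']]
K=4
def prep(n,im,s,p0):
    c=prj(n,pts(s,p0),s).mean(0).astype(int);w=90 if n=='wrist' else 45
    x0,y0=max(c[0]-w,0),max(c[1]-w,0);a=cv2.GaussianBlur(im,(3,3),0)[y0:c[1]+w,x0:c[0]+w].astype(float)
    r,g=a[...,2],a[...,1];m=r/(g+4);pot=np.clip((m-1.55)/.3,0,1);care=~((m<1.25)&(r<75)) 
    care=cv2.erode(care.astype(np.uint8),np.ones((3,3)))>0
    return x0,y0,pot,care
def ren(n,s,p,x0,y0,sh):
    h=cv2.convexHull(prj(n,pts(s,p),s).astype(np.float32)).reshape(-1,2)
    q=np.round(((h-[x0,y0]+.5)*K-.5)*16).astype(np.int32);m=np.zeros((sh[0]*K,sh[1]*K),np.uint8)
    cv2.fillConvexPoly(m,q,255,shift=4);return cv2.resize(m,(sh[1],sh[0]),interpolation=cv2.INTER_AREA)/255.
def fit(s,ims,t0=0,free=True):
    D={n:prep(n,i,s,(t0,0,0)) for n,i in ims.items()}
    def cost(v,parts=False):
        p=(v[0]*10,v[1]*.003,v[2]*.003)
        e={n:(np.abs(ren(n,s,p,d[0],d[1],d[2].shape)-d[2])*d[3]).sum()*(.3 if n=='wrist' else 1) for n,d in D.items()}
        return e if parts else sum(e.values())+2*(v[1]**2+v[2]**2)
    b=min((minimize(cost,[t/10,0,0],method='Nelder-Mead',options=dict(initial_simplex=np.array([[t/10,0,0],[t/10+.6,0,0],[t/10,1,0],[t/10,0,1]]),xatol=.01,fatol=.05)) for t in(t0-6,t0,t0+6)),key=lambda r:r.fun)
    p=(b.x[0]*10,b.x[1]*.003,b.x[2]*.003);print('tilt %.1f dz %.1fmm dx %.1fmm'%(p[0],p[1]*1e3,p[2]*1e3),{k:round(v) for k,v in cost(b.x,True).items()},{n:round((d[2]*d[3]).sum()) for n,d in D.items()});return p
if __name__=='__main__':
    tag,t0=sys.argv[1],float(sys.argv[2])
    if len(sys.argv)>3:
        s=env.observe();print(s['position'],s['ft_force'],s['grip_width'],s['time_s']);pickle.dump(s,open('s'+tag+'.pkl','wb'))
        for n in C: cv2.imwrite(f'raw_{n}{tag}.png',env.get_image(n)[:,:,::-1])
    s=pickle.load(open('s'+tag+'.pkl','rb'))
    import os
    ims={n:cv2.imread(f'raw_{n}{tag}.png') for n in C if os.path.exists(f'raw_{n}{tag}.png')}
    fit(s,ims,t0)
    for n in ims: print(n,end=' ');fit(s,{n:ims[n]},t0)
E
python3 fit.py 4 0; python3 fit.py 5 14
```

```text
tilt 1.6 dz 7.0mm dx -1.0mm {'scene': 430, 'wrist': 1240} {'scene': 381, 'wrist': 14136}
scene tilt -32.5 dz 0.6mm dx -5.0mm {'scene': 389} {'scene': 381}
wrist tilt 0.3 dz 1.7mm dx -1.5mm {'wrist': 1233} {'wrist': 14136}
tilt 21.1 dz 3.4mm dx 1.0mm {'scene': 333, 'wrist': 585} {'scene': 494, 'wrist': 17889}
scene tilt 8.8 dz 1.8mm dx -0.9mm {'scene': 326} {'scene': 494}
wrist tilt 20.0 dz 1.1mm dx 0.9mm {'wrist': 584} {'wrist': 17889}
```

```bash
python3 - <<'E'
import cv2,numpy as np
im=cv2.imread('raw_scene5.png')
for y in(266,275,282,290,298,305): print(y,[tuple(int(v) for v in im[y,x][::-1]) for x in range(351,396,4)])
im=cv2.imread('raw_wrist5.png')
for y in range(180,360,15): print(y,im[y,310][::-1])
E
```

```text
266 [(189, 150, 105), (109, 82, 59), (32, 33, 36), (32, 33, 36), (54, 29, 22), (59, 32, 20), (62, 34, 28), (39, 31, 32), (29, 30, 33), (31, 33, 38), (28, 29, 33), (56, 49, 42)]
275 [(190, 151, 107), (180, 143, 101), (67, 71, 74), (56, 34, 32), (76, 37, 24), (73, 37, 24), (69, 36, 25), (69, 36, 26), (63, 32, 23), (31, 31, 34), (30, 33, 36), (29, 30, 35)]
282 [(115, 89, 60), (122, 98, 71), (110, 99, 89), (75, 37, 25), (74, 37, 25), (68, 34, 23), (63, 34, 23), (64, 32, 24), (61, 31, 19), (48, 38, 38), (32, 33, 36), (36, 34, 36)]
290 [(138, 102, 64), (137, 101, 64), (132, 88, 56), (76, 38, 27), (69, 33, 20), (65, 34, 23), (63, 32, 24), (64, 35, 25), (61, 33, 25), (86, 90, 93), (35, 34, 36), (180, 144, 103)]
298 [(122, 91, 56), (129, 96, 61), (129, 95, 59), (87, 47, 31), (105, 58, 39), (78, 41, 28), (67, 36, 27), (68, 35, 24), (89, 56, 39), (111, 90, 65), (126, 101, 72), (131, 105, 75)]
305 [(119, 89, 58), (117, 86, 54), (118, 87, 55), (120, 89, 57), (126, 93, 59), (84, 62, 43), (80, 57, 39), (86, 64, 42), (91, 68, 46), (89, 67, 44), (88, 66, 43), (89, 67, 44)]
180 [137  99  64]
195 [67 29 18]
210 [68 33 24]
225 [66 24 17]
240 [69 32 24]
255 [64 29 13]
270 [66 32 18]
285 [65 29 13]
300 [86 43 29]
315 [61 30 21]
330 [58 28 19]
345 [55 26 13]
```

```bash
sed -i 's|m=r/(g+4);pot=.*|m=r/(g+1);pot=np.clip((m-1.45)/.2,0,1);care=m>1.13|; s|np.ones((3,3)))>0|np.ones((5,5) if n=="wrist" else (3,3)))>0|' fit.py; python3 fit.py 4 0; python3 fit.py 5 18
```

```text
tilt 0.7 dz 4.5mm dx -0.0mm {'scene': 150, 'wrist': 28} {'scene': 916, 'wrist': 18339}
scene tilt -2.7 dz 3.1mm dx -0.1mm {'scene': 149} {'scene': 916}
wrist tilt 0.5 dz 3.7mm dx -0.1mm {'wrist': 29} {'wrist': 18339}
tilt 17.2 dz 1.1mm dx 3.3mm {'scene': 159, 'wrist': 27} {'scene': 933, 'wrist': 19867}
scene tilt 17.3 dz 0.7mm dx 2.8mm {'scene': 159} {'scene': 933}
wrist tilt 18.6 dz 2.6mm dx 3.3mm {'wrist': 24} {'wrist': 19867}
```

Call:
jog_arm(hand=[0.04,0.04,0.04,0.04,0.04], travel=[[-0.003,0.0002,0],[-0.003,0.0002,0],[-0.002,0.0001,0],[0,0,0],[0,0,0]], yaw=[0,0,0,0,0])

```text
time_s: 7.95
position: [0.6255, 0.1836, 0.0502]
tool_rot: [[0.998, -0.065, 0.012], [-0.065, -0.998, 0.0], [0.012, -0.001, -1.0]]
ft_force: [9.6, -2.3, 5.4]
grip_width: 0.0525
gripper_force: 31.6
```

```bash
python3 fit.py 6 32 1
```

```text
[0.62545566 0.18357004 0.05019473] [ 9.61298323 -2.31852806  5.4278836 ] 0.052494231296407595 7.95
tilt 26.1 dz -0.5mm dx 5.1mm {'scene': 217, 'top': 2, 'wrist': 30} {'scene': 996, 'top': 2, 'wrist': 20322}
scene tilt 26.0 dz -1.4mm dx 3.4mm {'scene': 216} {'scene': 996}
top tilt 2.9 dz 0.0mm dx -0.0mm {'top': 2} {'top': 2}
wrist tilt 26.7 dz 0.9mm dx 5.1mm {'wrist': 29} {'wrist': 20322}
```

Call:
jog_arm(hand=[0.04,0.04,0.04,0.04,0.04], travel=[[0,0,-0.005],[-0.003,0.0002,0],[-0.003,0.0002,0],[-0.001,0.0001,0],[0,0,0]], yaw=[0,0,0,0,0])

```text
time_s: 8.72
position: [0.6182, 0.1843, 0.0469]
tool_rot: [[0.998, -0.065, 0.013], [-0.065, -0.998, 0.0], [0.013, -0.001, -1.0]]
ft_force: [3.0, -2.2, 18.3]
grip_width: 0.0525
gripper_force: 28.2
```

```bash
python3 fit.py 7 38 1
```

```text
[0.61823513 0.1843217  0.04694074] [ 2.95936127 -2.20955078 18.25039884] 0.05252387606210604 8.725
tilt 34.4 dz -2.0mm dx 7.7mm {'scene': 261, 'top': 6, 'wrist': 30} {'scene': 1031, 'top': 6, 'wrist': 20777}
scene tilt 33.1 dz -2.3mm dx 5.4mm {'scene': 263} {'scene': 1031}
top tilt 8.3 dz 0.0mm dx -0.0mm {'top': 6} {'top': 6}
wrist tilt 35.0 dz -0.7mm dx 7.7mm {'wrist': 31} {'wrist': 20777}
```

Call:
jog_arm(hand=[0.04,0.04,0.04,0.04,0.04], travel=[[0,0,0.001],[-0.002,0.0001,0],[-0.002,0.0001,0],[-0.001,0.0001,0],[0,0,0]], yaw=[0,0,0,0,0])

```text
time_s: 9.5
position: [0.6121, 0.1846, 0.0462]
tool_rot: [[0.998, -0.065, 0.009], [-0.065, -0.998, 0.0], [0.009, -0.001, -1.0]]
ft_force: [3.8, -1.8, 9.2]
grip_width: 0.0522
gripper_force: 27.6
```

```bash
python3 fit.py 8 40 1
```

```text
[0.61214049 0.18462007 0.04622141] [ 3.78468381 -1.81604526  9.20390834] 0.05216048637070816 9.5
tilt 40.7 dz -3.2mm dx 8.8mm {'scene': 316, 'top': 8, 'wrist': 33} {'scene': 1059, 'top': 8, 'wrist': 21005}
scene tilt 36.2 dz -2.6mm dx 4.4mm {'scene': 321} {'scene': 1059}
top tilt 4.7 dz 0.0mm dx 0.0mm {'top': 8} {'top': 8}
wrist tilt 41.6 dz -1.0mm dx 8.9mm {'wrist': 33} {'wrist': 21005}
```

Call:
jog_arm(hand=[0.04,0.04,0.04,0.04,0.04], travel=[[0.02,-0.001,0.006],[0,0,0.03],[0,0,0.05],[0,0,0.05],[0,0,0.05]], yaw=[0,0,0,0,0])

```text
time_s: 10.28
position: [0.6291, 0.1838, 0.2314]
tool_rot: [[0.998, -0.065, 0.001], [-0.065, -0.998, 0.0], [0.001, -0.0, -1.0]]
ft_force: [0.8, 0.1, -1.8]
grip_width: 0.0523
gripper_force: 28.1
```

Call:
jog_arm(hand=[0.04,0.04,0.04,0.04,0.04], travel=[[-0.003,-0.02,0],[-0.006,-0.045,0],[-0.006,-0.045,0],[-0.006,-0.045,0],[-0.006,-0.045,0]], yaw=[-0.06,-0.06,-0.06,-0.06,-0.06])

```text
time_s: 10.9
position: [0.6015, -0.018, 0.2279]
tool_rot: [[0.933, -0.36, -0.001], [-0.36, -0.933, 0.0], [-0.001, 0.0, -1.0]]
ft_force: [0.5, -0.2, -1.5]
grip_width: 0.0521
gripper_force: 28.1
```

Call:
jog_arm(hand=[0.04,0.04,0.04,0.04,0.04], travel=[[-0.006,-0.045,0],[-0.005,-0.035,0],[-0.002,-0.017,0],[0,0,0],[0,0,0]], yaw=[-0.06,-0.053,0,0,0])

```text
time_s: 11.52
position: [0.5898, -0.1121, 0.2284]
tool_rot: [[0.889, -0.459, -0.0], [-0.459, -0.889, 0.0], [-0.0, -0.0, -1.0]]
ft_force: [0.3, 0.5, -1.1]
grip_width: 0.0521
gripper_force: 28.2
```

```bash
cat >> fit.py <<'E'
    if len(sys.argv)>4:
        p=fit(s,{'wrist':ims['wrist']},t0);o,X,Y,Z=pose(s,*p);print('foot',o,'Z',Z,'yaw',np.degrees(np.arctan2(-Z[1],-Z[0])))
        a=np.radians(-27.5);c=np.array([np.cos(a),np.sin(a),0]);v=-.643*c+np.array([0,0,.766]);T=np.array([.705,-.1713,.0995])+.15*v
        print('target',T,'go',T-o,'angle err',np.degrees(np.arccos(Z@v)))
E
python3 fit.py 9 40 1 1
```

```text
[ 0.58976064 -0.1120772   0.22836891] [ 0.34310382  0.46209432 -1.09379049] 0.052053480451603275 11.525
tilt 36.0 dz -6.1mm dx 10.6mm {'scene': 619, 'top': 9, 'wrist': 48} {'scene': 1143, 'top': 47, 'wrist': 20945}
scene tilt 41.4 dz -3.4mm dx 10.2mm {'scene': 595} {'scene': 1143}
top tilt 11.3 dz -0.4mm dx 0.6mm {'top': 4} {'top': 47}
wrist tilt 39.5 dz -1.2mm dx 9.1mm {'wrist': 41} {'wrist': 20945}
tilt 39.5 dz -1.2mm dx 9.1mm {'wrist': 41} {'wrist': 20945}
foot [ 0.61643351 -0.1258517   0.20823604] Z [-0.56515425  0.29185906  0.77163395] yaw -27.312902972559645
target [ 0.61944781 -0.12676435  0.2144    ] go [ 0.00301429 -0.00091264  0.00616396] angle err nanfit.py:51: RuntimeWarning: invalid value encountered in arccos
  print('target',T,'go',T-o,'angle err',np.degrees(np.arccos(Z@v)))
```

Call:
jog_arm(hand=[0.04,0.04,0.04,0.04,0.04], travel=[[0.003,-0.001,0.006],[0,0,0],[0,0,0],[0,0,0],[0,0,0]], yaw=[0,0,0,0,0])

```text
time_s: 12.3
position: [0.5927, -0.1143, 0.2344]
tool_rot: [[0.888, -0.46, -0.0], [-0.46, -0.888, 0.0], [-0.0, -0.0, -1.0]]
ft_force: [-0.7, -0.3, -1.8]
grip_width: 0.0521
gripper_force: 28.2
```

```bash
python3 fit.py 10 40 1 1; python3 - <<'E'
from fit import *
s=pickle.load(open('s10.pkl','rb'));o=[]
for n in('scene','wrist'):
    im=cv2.imread(f'raw_{n}10.png');P=pts(s,(39.5,-.001,.009));x,y=prj(n,P,s).mean(0).astype(int);w=60 if n=='scene' else 110
    y=min(y,400-w);c=im[y-w:y+w,x-w:x+w];k=400/(2*w);c=cv2.resize(c,(400,400),interpolation=cv2.INTER_CUBIC)
    for i in(0,3):
        q=(prj(n,P[48*i:48*i+48],s)-[x-w,y-w]+.5)*k;cv2.polylines(c,[q.astype(int)],True,(0,255,0),1)
    o.append(c)
    if n=='scene':
        a=np.array([.705,-.1713,.0995])
        T=pose(s,39.5,-.001,.009)[0];q=(prj(n,np.array([a,T]),s)-[x-w,y-w]+.5)*k;cv2.line(c,tuple(int(v) for v in q[0]),tuple(int(v) for v in q[1]),(255,255,0),1)
cv2.imwrite('pics/fin.png',cv2.hconcat(o))
E
```

```text
[ 0.59271438 -0.11431787  0.23438664] [-0.72537242 -0.34474951 -1.81850845] 0.05209793401045587 12.3
tilt 32.3 dz 0.6mm dx 12.1mm {'scene': 700, 'top': 10, 'wrist': 53} {'scene': 1220, 'top': 59, 'wrist': 20950}
scene tilt 40.4 dz -2.7mm dx 10.6mm {'scene': 681} {'scene': 1220}
top tilt 12.2 dz -0.7mm dx 1.1mm {'top': 5} {'top': 59}
wrist tilt 39.4 dz -0.4mm dx 9.3mm {'wrist': 39} {'wrist': 20950}
tilt 39.4 dz -0.4mm dx 9.3mm {'wrist': 39} {'wrist': 20950}
foot [ 0.61907115 -0.1279831   0.2149085 ] Z [-0.56307801  0.29193984  0.77311984] yaw -27.405447439458264
target [ 0.61944781 -0.12676435  0.2144    ] go [ 0.00037665  0.00121876 -0.0005085 ] angle err nanfit.py:51: RuntimeWarning: invalid value encountered in arccos
  print('target',T,'go',T-o,'angle err',np.degrees(np.arccos(Z@v)))
```

View pics/fin.png

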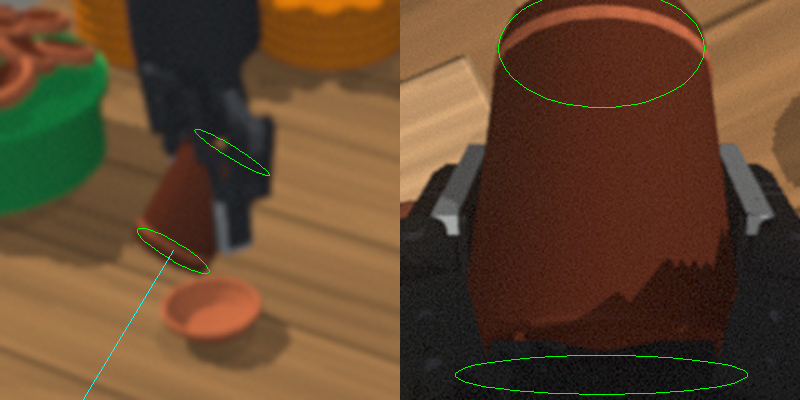

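Call:
jog_arm(hand=[0.04,0.04,0.04,0.04,0.04], travel=[[0,0.001,0],[0,0,0],[0,0,0],[0,0,0],[0,0,0]], yaw=[0,0,0,0,0])

```text
time_s: 13.08
position: [0.5928, -0.1133, 0.2345]
tool_rot: [[0.888, -0.46, 0.0], [-0.46, -0.888, 0.0], [0.0, -0.0, -1.0]]
ft_force: [-0.3, -0.5, -1.2]
grip_width: 0.0522
gripper_force: 28.2
```

Call:
jog_arm(hand=[0.04,0.04,0.04,0.04,0.04], travel=[[0,0,0],[0,0,0],[0,0,0],[0,0,0],[0,0,0]], yaw=[0,0,0,0,0])

```text
time_s: 13.7
position: [0.5928, -0.1133, 0.2345]
tool_rot: [[0.888, -0.46, 0.0], [-0.46, -0.888, 0.0], [0.0, -0.0, -1.0]]
ft_force: [-0.2, -0.2, -1.9]
grip_width: 0.0519
gripper_force: 28.2
```

```bash
python3 -c "
from rig import env
s=env.observe();print(s['position'],s['qvel']);print(env.close_job())"
```

```text
[ 0.59276094 -0.11334136  0.23448839] [-0.10215315 -0.00157408 -0.01551065 -0.00836031 -0.04506973 -0.05503971]
the job is handed in; nothing more can be done
None
```

I handed the job in at 13.7 s with the brown pot (by the yellow tally) held still, its foot facing the lens: by my own measurements within about 1 mm of the 150 mm point and leaning about 39.5° (40° wanted); no verdict was shown.

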